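# Hold the taper gauge snug in the lid gap

### The arm

A 7-joint arm with a two-finger parallel gripper is mounted at the origin on the work surface. World frame = base frame: x ahead of the robot, y to its left, z up, the work surface at z = 0. Lengths are in m, angles in rad, forces in N, time in s.
With the tool pointing down it reaches from about 0.425 to 0.95 m from the base axis. Payload 4.7 kg.
Tool frame: the origin (TCP) lies midway between the tips of the shut fingers; the grasp point (between the pads) lies 19 mm behind it; y points along the fingers, z is the direction in which the jaws open and shut, and the axes are right-handed (so a half turn about y gives the same grasp; the last joint's range is limited). The gripper opens to 87 mm and grips with 3 to 60 N. Pads are 19 mm wide; open, the fingers measure 117 mm over their backs; the gripper's body (75 mm by 190 mm) begins 51 mm behind the grasp point.
Start: joints at [1.147, 0.469, -0.049, 1.532, 0.024, 1.141, -0.082], TCP at [0.26, -0.623, 0.223] pointing down, gripper open.
Joint ranges: [-2.59, 2.59], [-0.33, 1.99], [-1.39, 1.29], [0.1, 2.45], [-1.04, 4.18], [0.21, 1.99], [-2.66, 2.66]. Speed limits (rad/s): [2.57, 2.57, 3.14, 3.14, 3.14, 3.14, 3.14].

### API

Orientations are given as a 3x3 rotation matrix whose columns are the frame's x, y, z axes.
In Python, from station import readout, cams, job gives the robot as it stands.
- The arm moves only by the tool step_arm, never from a script. Its argument "moves" is a list that holds one entry, the list of rows, each a list of 6 numbers: the shift along the tool's x, y, z in mm, then the turn, a rotation vector about the tool's x, y, z in degrees. A call has 1 to 12 rows; each row shifts and turns the commanded pose from where the row before left it, along the tool's axes as they then stand; what a row does not reach is not made up. A row lasts 1/12 s, in which the tool goes at most 41.7 mm and 7.16 degrees, less where a joint would pass 70% of its speed; a pose out of reach is approached as far as the arm can. A call with a gripper value outside its range is refused whole. "hand" is the opening, from 0 (shut) to 1 (fully open), set as the call begins (left out, the last holds). The fingers move at their own pace and stop on an object; "newtons" is the grip in N (left out, the last holds). Time passes only in rows, so rows that do not move let the fingers close. It gives the time, the measured TCP pose, the force and the opening at its end, in the units of the state.
- readout.get_obs(): the state, without advancing time (a new reading comes with each control period).
- cams.grab_frame(name): name is "side" or "top"; returns a dict with "pixels" (480x640x3 uint8, red, green, blue), "K" (3x3 intrinsics, pixels), "world_to_cam" (4x4, takes a point from world to camera coordinates). Camera axes: x right, y down, z forward; pixel columns grow to the right and rows downward; lengths in m; the calibration is good to about 2 mm. A picture is of the moment at which its call begins. There is no depth.
- job.close_job(): hands the job in, once; it reports no verdict.
The state is a dict: "time": time; "joint_positions": joint angles; "dq": joint speeds; "joint_torque": joint torques, N m; "position": TCP position; "ee_rot": TCP orientation; "wrist_force": force on the tool from outside, world axes, zero at the start; "ft_torque": the same for the moment, N m; "finger_gap": opening from 0.0 (shut) to 1.0 (fully open).
Only numpy, scipy, OpenCV 4.12 (cv2) and the standard library are available. Lean on these libraries where they do the work, as an engineer would, in place of code of your own. Each camera call takes 0.05 s, during which the arm holds its last target.

### The job

Take the taper gauge (the tool with the flat rectangular handle) out of the wooden block and slide its blade straight down, gently, into the gap between the two black panels in the jig until it drags snugly against both, pushing the sprung panel back by no more than about 2 mm. Finish while still holding the gauge by its handle, upright and still at that depth, so that the hinge could be marked out; leave the other tool and the things on the bench alone.

Things in the scene. Friction and masses are not known exactly. Their poses are not given: they have to be found in the camera images.
- gauge_grip (a point): centre of the taper gauge's handle, a dark wooden block 36 (own x) by 22 (own y) by 52 mm tall (own z, up), the only flat rectangular handle. A blade hangs below it. The gauge is the same turned half round; 80 to 160 g. At the start the handle's flat underside rests on top of the wooden block, the blade in a slot with 1 mm clear across y, 2 mm along x. Grip across the 22 mm
- gauge_tip (a point): middle of the blade's lower end, 121 mm straight below the handle's centre; gauge's axes. The steel blade is 20 mm wide (x), 95 mm long, tapered evenly on both faces: 2.5 mm thick (y) at the tip, 0.1 mm thicker for each 1 mm from the tip, 12 mm at the handle
- gauge: the taper gauge as a whole; origin at the centre of the handle's underside, 26 mm below the handle's centre; same axes
- block: wooden tool block fixed to the bench, 150 (x) by 70 (y) by 105 mm tall, origin under its centre. Two slots in its top at x = -38 and +38 mm on its centre line: one holds the taper gauge, the other the burnisher, in either order; the gauge's axes are parallel to the block's at the start
- burnisher_mid (a point): middle of the handle of the burnisher, the other tool in the block: a turned round wooden handle 30 mm across and 55 mm tall. Leave alone
- jig: jig fixed to the bench: grey base plate 170 (x) by 125 mm (y -44 to +81), 15 mm thick, with two upright black panels (top edges bare wood) 120 mm long (x), 18 mm thick, their tops 105 mm above the bench. Origin at bench height under the fixed panel's inner face. The gap runs along x; y points from the fixed to the sprung panel. Behind that, springs and an end block 70 mm high
- fixed_edge (a point): middle of the fixed panel's inner face, at the height of its top (105 mm above the bench). Axes as the jig's. The inner top edges of both panels are bevelled, 6 mm back by 8 mm down: the mouth is 12 mm wider than the gap, and the true gap starts 8 mm below this height
- sprung_edge (a point): middle of the sprung panel's inner face, at the height of its top. The gap, from fixed_edge to here across y, is 5.0 to 7.5 mm, so the blade meets both panels with its tip 33 to 58 mm below their tops; it is open down to the base plate, 90 mm below the tops
- sprung (a joint): how far the sprung panel is pushed back along the jig's y, in m: 0 at rest, stop at 0.006; spring 4 N per mm. Snug is 0.3 to 2.5 mm, reached 3 to 25 mm deeper than first contact with both panels; beyond 4 mm is too hard. With friction, a downward push of about 4 to 8 N goes with a snug blade
- tin_mid (a point): middle of a closed round tin, 64 mm across, 55 mm tall, on the bench. Leave alone
- sander_mid (a point): middle of a sanding block, 85 by 50 by 38 mm, on the bench. Leave alone
- cup_mid (a point): middle of a white cup, 68 mm across, 60 mm tall, on the bench. Leave alone
There are look-alikes about, which are no part of the job. What is shaped like the gauge but blue or purple is not meant.

How it is judged:
By the outcome, as a careful person would: the job done as asked, in the order asked, and still so for the second after the job is handed in, while the arm keeps its last pose, push and grip.
It also fails if it takes over 48 s, if anything falls off the work surface, if the arm or the gripper's body presses on something with over 40 N, if the wrist force passes 120 N, or if a joint passes its speed limit or range.

## Working session

There is one attempt and no reset: what is moved stays moved. The work goes in short steps, Python scripts to look and compute and a tool call to move; the robot and the scene stay as the last step left them, time stands still between calls to the robot, and variables do not carry over. Pictures are saved under pics/ and viewed, and the job is handed in when it is done.

Besides the shell and the picture viewer there is one more tool, called after "Emit:" as name([rows], argument=value, ...), one row to a line, values as JSON. step_arm: Moves the arm, as the interface text tells. Its arguments: {"type":"object","properties":{"moves":{"type":"array"},"hand":{"type":"number"},"newtons":{"type":"number"}},"required":["moves"]}

```bash
mkdir -p pics; ls; python3 - <<'E'
from station import readout, cams
import cv2, pickle
o=readout.get_obs(); print(o)
d={}
for n in("side","top"):
    f=cams.grab_frame(n); d[n]=f; cv2.imwrite(f"pics/{n}0.png",f["pixels"][...,::-1]); print(n,f["K"],f["world_to_cam"])
pickle.dump(d,open("f0.pkl","wb"))
E
```

```text
pics
{'time': 0.0, 'joint_positions': array([ 1.14711423,  0.46945459, -0.04858432,  1.53369758,  0.02408801,
        1.14101301, -0.08230683]), 'dq': array([-0.00086212,  0.00122659, -0.00063052,  0.00064928,  0.00100304,
        0.00025389,  0.00174035]), 'joint_torque': array([-5.12263778e-04, -5.07971728e+01, -8.06796248e-02, -2.36158186e+01,
       -6.14060950e-02,  3.79391445e-02,  1.68389870e-04]), 'position': array([ 0.25938151, -0.62251471,  0.221489  ]), 'ee_rot': array([[-9.23076367e-01, -8.26584666e-04,  3.84615832e-01],
       [-3.84616714e-01,  1.80733929e-03, -9.23074600e-01],
       [ 6.78680080e-05, -9.99998025e-01, -1.98623046e-03]]), 'wrist_force': array([-0.12338008, -0.93794933, -0.69321288]), 'ft_torque': array([0.01470182, 0.04780595, 0.01655651]), 'finger_gap': 1.0040491049301734}
side [[596.18686645   0.         324.46870704]
 [  0.         596.18686645 237.04069442]
 [  0.           0.           1.        ]] [[-0.99423703 -0.10518443 -0.02071128  0.55455802]
 [-0.04281643  0.56672623 -0.82279289  0.16477293]
 [ 0.09828262 -0.81716438 -0.56796382  0.99392903]
 [ 0.          0.          0.          1.        ]]
top [[539.99433441   0.         323.66954175]
 [  0.         539.99433441 235.71944699]
 [  0.           0.           1.        ]] [[ 0.01814424 -0.99973351  0.01427247 -0.08152576]
 [-0.98903435 -0.02003896 -0.14631981  0.57549907]
 [ 0.14656682 -0.0114611  -0.98913437  1.18471331]
 [ 0.          0.          0.          1.        ]]
```

View pics/side0.png

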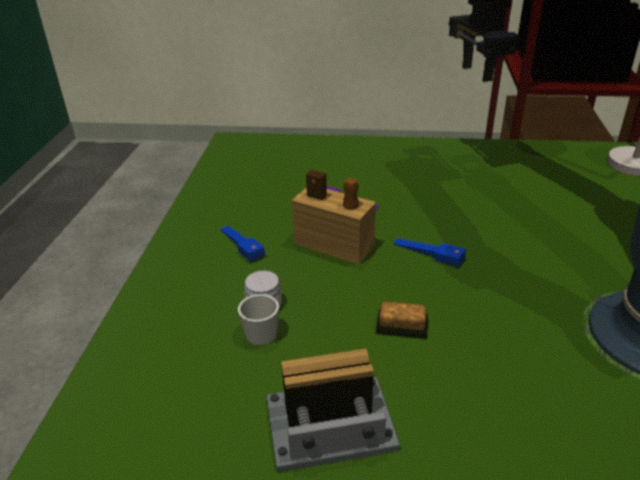

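View pics/top0.png

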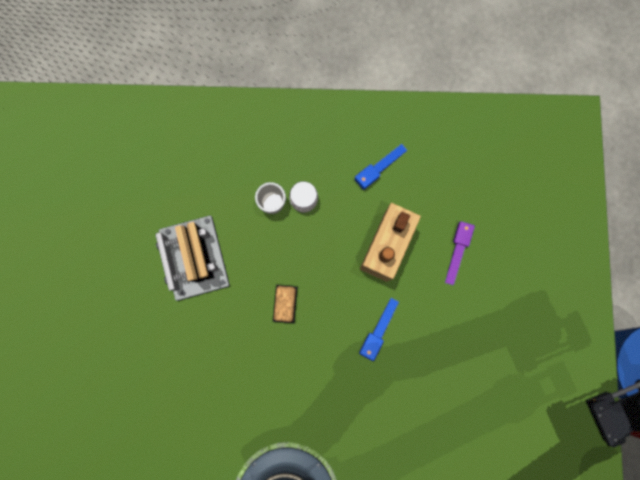

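```bash
python3 - <<'E'
import cv2,pickle,numpy as np
d=pickle.load(open("f0.pkl","rb"))
t=d["top"]["pixels"][...,::-1];s=d["side"]["pixels"][...,::-1]
def crop(im,x0,y0,w,h,k,g=1.6): 
    c=cv2.resize(im[y0:y0+h,x0:x0+w],None,fx=k,fy=k,interpolation=cv2.INTER_CUBIC)
    return np.clip(255*(c/255.)**(1/g),0,255).astype('uint8')
a=crop(t,150,210,80,95,6);b=crop(t,355,200,70,95,6);
cv2.imwrite("pics/zt.png",np.hstack([a,b])[:600,:800])
a=crop(s,260,340,140,130,4);b=crop(s,285,165,100,100,5)[:520]
cv2.imwrite("pics/zs1.png",a);cv2.imwrite("pics/zs2.png",b)
print(np.hstack([crop(t,150,210,80,95,6),crop(t,355,200,70,95,6)]).shape)
E
```

```text
(570, 900, 3)
```

View pics/zt.png

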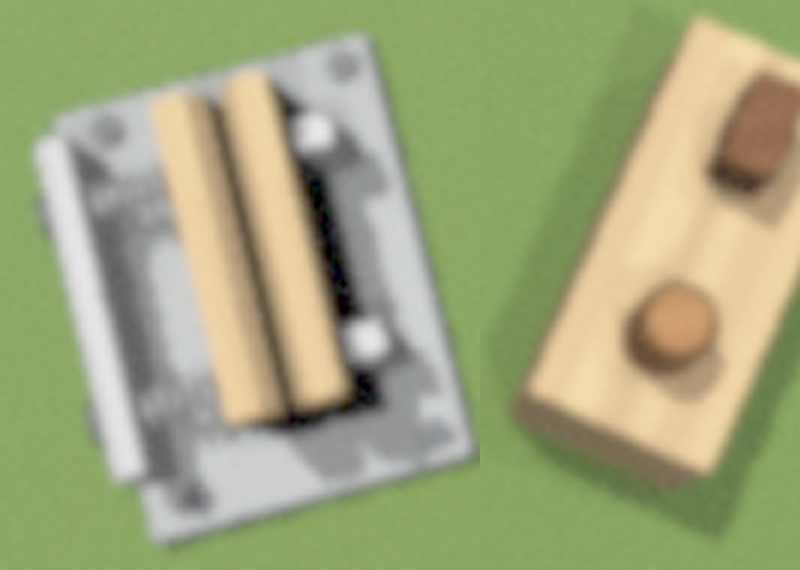

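View pics/zs1.png

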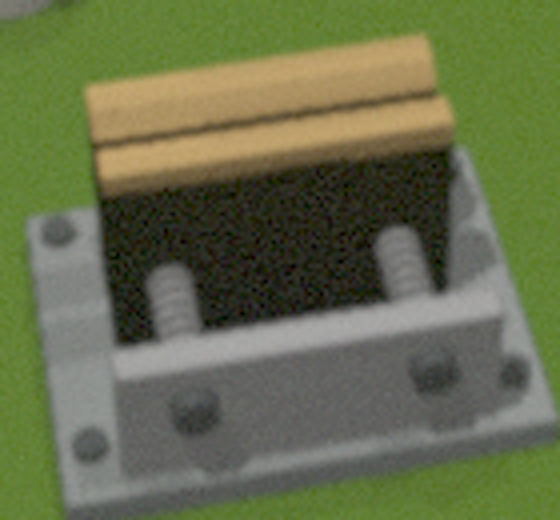

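View pics/zs2.png

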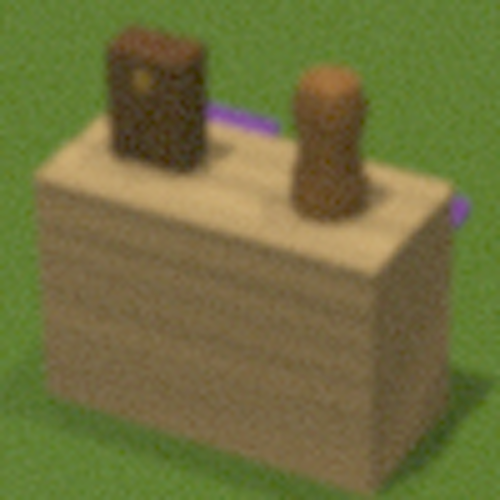

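```bash
cat > h.py <<'E'
import numpy as np,cv2,pickle
def ray(f,uv):
    W=f["world_to_cam"];R=W[:3,:3];c=-R.T@W[:3,3]
    d=R.T@np.linalg.inv(f["K"])@np.array([uv[0],uv[1],1.]);return c,d
def onz(f,uv,z):
    c,d=ray(f,uv);return c+d*(z-c[2])/d[2]
def proj(f,p):
    W=f["world_to_cam"];q=f["K"]@(W[:3,:3]@np.asarray(p)+W[:3,3]);return q[:2]/q[2]
def tri(f1,u1,f2,u2):
    A=[];b=[]
    for f,u in((f1,u1),(f2,u2)):
        c,d=ray(f,u);d=d/np.linalg.norm(d);P=np.eye(3)-np.outer(d,d);A.append(P);b.append(P@c)
    return np.linalg.lstsq(np.vstack(A),np.hstack(b),rcond=None)[0]
E
python3 - <<'E'
from h import *
d=pickle.load(open("f0.pkl","rb"))
t=d["top"];s=d["side"]
hsv=cv2.cvtColor(t["pixels"],cv2.COLOR_RGB2HSV)
for name,(u,v) in dict(wood=(378,255),handle=(402,220),panel=(184,250),panel2=(200,250),plate=(176,260),green=(300,380),side=(375,275),burn=(388,254)).items():
    print(name,hsv[v,u],t["pixels"][v,u])
hs=cv2.cvtColor(s["pixels"],cv2.COLOR_RGB2HSV)
for name,(u,v) in dict(htop=(317,174),hface=(316,188),btop=(335,203),bface=(320,230),p1=(330,363),p2=(330,375)).items(): print(name,hs[v,u],s["pixels"][v,u])
# blobs of wood in top
m=cv2.inRange(hsv,(8,60,120),(25,200,255))
n,l,st,c=cv2.connectedComponentsWithStats(m)
for i in range(1,n):
    if st[i,4]>60:
        pts=np.argwhere(l==i)[:,::-1].astype(np.float32)
        ct=cv2.findContours((l==i).astype('uint8'),0,1)[0][0]
        r=cv2.minAreaRect(ct);print(i,st[i],r)
        print(cv2.boxPoints(r).round(1).tolist())
E
```

```text
wood [ 16 124 163] [163 127  84]
handle [ 10 160 113] [113  66  42]
panel [ 18 115 227] [227 186 125]
panel2 [ 17 116 191] [191 154 104]
plate [ 80   5 155] [152 155 154]
green [ 43 145 128] [ 96 128  55]
side [ 19 123  79] [79 65 41]
burn [ 13 158 184] [184 120  70]
htop [ 14 223  64] [64 34  8]
hface [ 15 154  43] [43 30 17]
btop [ 19 149 151] [151 118  63]
bface [ 17 146  75] [75 56 32]
p1 [ 18 157 140] [140 105  54]
p2 [ 18 145 160] [160 125  69]
2 [ 363  203   57   76 2082] ((391.25262451171875, 240.5567169189453), (34.42023468017578, 69.44967651367188), 23.96249008178711)
[[361.3999938964844, 265.29998779296875], [389.6000061035156, 201.8000030517578], [421.1000061035156, 215.8000030517578], [392.8999938964844, 279.29998779296875]]
3 [187 222  20  55 467] ((196.50001525878906, 249.0000457763672), (56.025726318359375, 8.246211051940918), 75.96376037597656)
[[185.6999969482422, 222.8000030517578], [193.6999969482422, 220.8000030517578], [207.3000030517578, 275.20001220703125], [199.3000030517578, 277.20001220703125]]
4 [175 226  21  55 508] ((184.94171142578125, 252.64930725097656), (56.015323638916016, 9.454063415527344), 76.32869720458984)
[[173.6999969482422, 226.60000610351562], [182.89999389648438, 224.3000030517578], [196.1999969482422, 278.70001220703125], [187.0, 281.0]]
6 [274 286  21  35 619] ((283.8729553222656, 303.3975830078125), (18.46929168701172, 34.13197708129883), 5.19442892074585)
[[273.1000061035156, 319.6000061035156], [276.20001220703125, 285.6000061035156], [294.6000061035156, 287.20001220703125], [291.5, 321.20001220703125]]
```

```bash
python3 - <<'E'
from h import *
d=pickle.load(open("f0.pkl","rb"))
t=d["top"];s=d["side"]
def rect(f,m,z,off=0.0,pick=None):
    ct=max(cv2.findContours(m,0,1)[0],key=cv2.contourArea) if pick is None else pick
    w=np.array([onz(f,p[0],z)[:2] for p in ct]).astype(np.float32)*1000
    r=cv2.minAreaRect(w); return r
hsv=cv2.cvtColor(t["pixels"],cv2.COLOR_RGB2HSV)
m=cv2.inRange(hsv,(8,60,120),(25,200,255))
n,l,st,c=cv2.connectedComponentsWithStats(m)
for i in(2,3,4): print("top",i,rect(t,(l==i).astype('uint8'),.105),np.round(1000*onz(t,c[i],.105),1))
# handle top in top view: darker brown within block box
sub=cv2.inRange(hsv,(5,130,85),(13,255,140)); sub[:200]=0;sub[240:]=0;sub[:,:385]=0;sub[:,425:]=0
print(rect(t,sub,.157), cv2.countNonZero(sub)); ct=max(cv2.findContours(sub,0,1)[0],key=cv2.contourArea);print(cv2.minAreaRect(ct))
# plate
m=cv2.inRange(hsv,(0,0,60),(180,45,255)); m[:200]=0;m[310:]=0;m[:,:140]=0;m[:,240:]=0
print("plate",rect(t,m,.015))
# side: panels
hs=cv2.cvtColor(s["pixels"],cv2.COLOR_RGB2HSV)
m=cv2.inRange(hs,(8,90,85),(25,255,255)); m[:340]=0;m[400:]=0;m[:,:270]=0;m[:,385:]=0
n,l,st,c=cv2.connectedComponentsWithStats(m)
for i in range(1,n):
    if st[i,4]>50: print("side",i,st[i],rect(s,(l==i).astype('uint8'),.105))
E
```

```text
top 2 ((560.8720092773438, -215.98013305664062), (73.67884063720703, 152.26300048828125), 66.45649719238281) [ 557.5 -214.2  105. ]
top 3 ((533.8900146484375, 202.28912353515625), (121.8560791015625, 17.57931137084961), 16.72295570373535) [533.3 202.  105. ]
top 4 ((525.6241455078125, 226.5240936279297), (121.65564727783203, 20.063575744628906), 16.532363891601562) [525.2 226.1 105. ]
((595.6856079101562, -231.11463928222656), (21.217235565185547, 31.282442092895508), 63.99968719482422) 144
((402.1000671386719, 220.30003356933594), (10.28591251373291, 14.758047103881836), 26.56505012512207)
plate ((523.2340698242188, 234.25946044921875), (170.9974365234375, 138.47842407226562), 16.762113571166992)
side 1 [ 282  349   87   26 1211] ((532.8942260742188, 203.89010620117188), (120.84375, 25.986854553222656), 16.822298049926758)
side 2 [284 364  89  21 735] ((526.1060180664062, 226.5771026611328), (120.53710174560547, 14.68472957611084), 16.613788604736328)
```

```bash
python3 - <<'E'
from h import *
d=pickle.load(open("f0.pkl","rb"))
t=d["top"];s=d["side"]
hs=cv2.cvtColor(s["pixels"],cv2.COLOR_RGB2HSV)
g=cv2.cvtColor(s["pixels"],cv2.COLOR_RGB2GRAY)
# silhouettes of handle in side: bottom edge of handle on block at z=.105; outline
m=(g<60).astype('uint8'); m[:165]=0;m[205:]=0;m[:,:300]=0;m[:,335:]=0
ct=max(cv2.findContours(m,0,1)[0],key=cv2.contourArea); print(cv2.boundingRect(ct)); print(cv2.approxPolyDP(ct,1.5,True)[:,0].tolist())
print(proj(s,[.595,-.231,.131]),proj(s,[.595,-.231,.157]),proj(t,[.595,-.231,.157]))
ez=np.radians(-23.5);ex=np.array([np.cos(ez),np.sin(ez)]);ey=np.array([-ex[1],ex[0]])
for o in ((0,0),):
  c=np.array([.595,-.231])+o
  v=s["pixels"][...,::-1].copy();w=t["pixels"][...,::-1].copy()
  v=cv2.resize(v[150:280,280:400],None,fx=5,fy=5,interpolation=2);w=cv2.resize(w[190:300,350:440],None,fx=5,fy=5,interpolation=2)
  for sx in(-1,1):
   for sy in(-1,1):
    for z in(.105,.157):
      p=np.r_[c+sx*.018*ex+sy*.011*ey,z]
      for im,f,o0 in((v,s,(280,150)),(w,t,(350,190))):
        q=(proj(f,p)-o0+.5)*5; cv2.circle(im,tuple(int(a) for a in q),2,(0,0,255),-1)
    p=np.r_[c-.038*ex+sx*.075*ex+sy*.035*ey,.105]
    for im,f,o0 in((v,s,(280,150)),(w,t,(350,190))):
        q=(proj(f,p)-o0+.5)*5; cv2.circle(im,tuple(int(a) for a in q),2,(255,0,0),-1)
v=np.clip(255*(v/255.)**.6,0,255);w=np.clip(255*(w/255.)**.6,0,255)
cv2.imwrite("pics/ov1.png",v[:500]);cv2.imwrite("pics/ov2.png",w)
E
```

```text
(305, 170, 23, 30)
[[310, 170], [305, 176], [307, 194], [322, 199], [326, 196], [326, 173]]
[316.58511923 186.24876041] [316.20538029 174.52651901] [402.04328305 220.60929695][ WARN:0@0.198] global loadsave.cpp:1063 imwrite_ Unsupported depth image for selected encoder is fallbacked to CV_8U.
```

View pics/ov1.png

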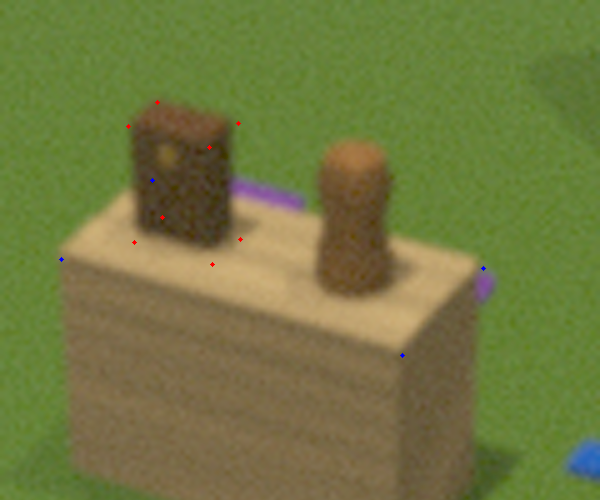

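View pics/ov2.png

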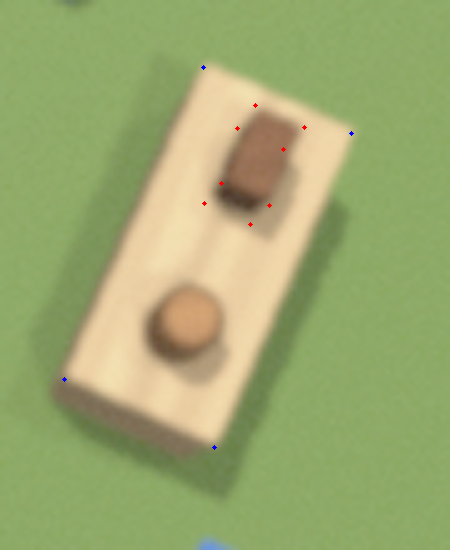

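Emit:
step_arm([
  [[-29,0,-14.5,0,0,0],[-29,0,-14.5,0,0,0],[-29,0,-14.5,0,0,0],[-29,0,-14.5,0,0,0],[-29,0,-14.5,0,0,0],[-29,0,-14.5,0,0,0],[-29,0,-14.5,0,0,0],[-29,0,-14.5,0,0,0],[-29,0,-14.5,0,0,0],[-29,0,-14.5,0,0,0],[-29,0,-14.5,0,0,0],[-29,0,-14.5,0,0,0]],
], hand=1)

```text
time: 1.1
position: [0.5145, -0.3272, 0.2222]
ee_rot: [[-0.923, -0.001, 0.385], [-0.385, 0.0, -0.923], [0.001, -1.0, -0.001]]
wrist_force: [0.7, -0.3, -0.3]
finger_gap: 1.001
```

Emit:
step_arm([
  [[-28,0,-14.3,0,0,0],[-28,0,-14.3,0,0,0],[-28,0,-14.3,0,0,0],[-27.6,0,-14.2,0,0,0],[0,0,0,0,6.6,0],[0,0,0,0,6.6,0],[0,0,0,0,6.6,0],[0,0,0,0,6.6,0],[0,0,0,0,6.6,0],[0,0,0,0,6.6,0],[0,0,0,0,6.5,0],[0,0,0,0,0,0]],
])

```text
time: 2.1
position: [0.5947, -0.2329, 0.2221]
ee_rot: [[-0.916, -0.001, -0.4], [0.4, -0.0, -0.916], [0.001, -1.0, 0.0]]
wrist_force: [0.7, 0.4, 0.8]
finger_gap: 1.002
```

```bash
python3 - <<'E'
from h import *
from station import readout, cams
o=readout.get_obs();p=o['position'];R=o['ee_rot'];print(p,R.round(4),o['joint_positions'].round(2))
print("err tool mm",1000*R.T@(np.array([.5956,-.2315,.115])-p),"az",np.degrees(np.arctan2(R[1,2],R[0,2])))
for n in("side","top"):
    f=cams.grab_frame(n);cv2.imwrite(f"pics/{n}1.png",cv2.resize(f["pixels"][100:320,240:480,::-1],None,fx=2.5,fy=2.5))
E
```

```text
[ 0.59471149 -0.23285249  0.22205049] [[-9.165e-01 -1.000e-03 -4.001e-01]
 [ 4.001e-01 -1.000e-04 -9.165e-01]
 [ 9.000e-04 -1.000e+00  5.000e-04]] [ 0.34  0.41 -0.04  1.62  0.02  1.11 -1.69]
err tool mm [ -0.37203626 107.04939157  -1.64761356] az -113.58334616906296
```

View pics/side1.png

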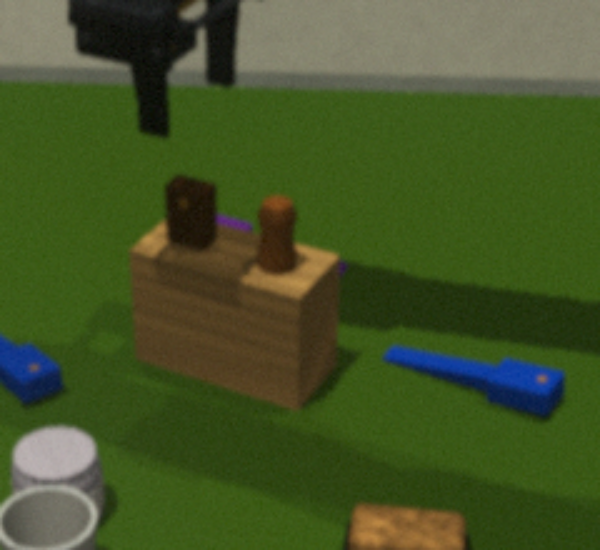

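Emit:
step_arm([
  [[-0.4,10,-1.6,0,0,0],[0,15,0,0,0,0],[0,15,0,0,0,0],[0,15,0,0,0,0],[0,15,0,0,0,0],[0,12,0,0,0,0],[0,10,0,0,0,0],[0,8,0,0,0,0],[0,7,0,0,0,0],[0,0,0,0,0,0]],
])

```text
time: 3.03
position: [0.5953, -0.2314, 0.114]
ee_rot: [[-0.917, -0.002, -0.398], [0.398, 0.001, -0.917], [0.002, -1.0, 0.0]]
wrist_force: [-1.0, 0.5, -0.3]
finger_gap: 1.001
```

```bash
python3 - <<'E'
from h import *
from station import readout, cams
o=readout.get_obs();print(o['position'],o['wrist_force'])
f=cams.grab_frame("side");a=cv2.resize(f["pixels"][130:280,270:400,::-1],None,fx=4,fy=4,interpolation=2)
cv2.imwrite("pics/side2.png",np.clip(255*(a/255.)**.6,0,255).astype('uint8'))
E
```

```text
[ 0.59528181 -0.23139673  0.11403171] [-1.00864396  0.47496878 -0.26073098]
```

View pics/side2.png

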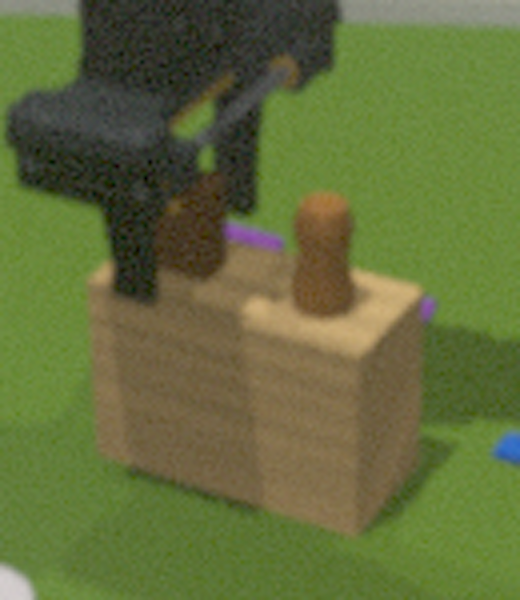

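Fingers stand on both sides of the handle (near finger at about (135,240) in the crop). I'll close lightly.

Emit:
step_arm([
  [[0,0,0,0,0,0],[0,0,0,0,0,0],[0,0,0,0,0,0],[0,0,0,0,0,0],[0,0,0,0,0,0],[0,0,0,0,0,0],[0,0,0,0,0,0],[0,0,0,0,0,0],[0,0,0,0,0,0],[0,0,0,0,0,0]],
], hand=0.1, newtons=6)

```text
time: 3.92
position: [0.596, -0.2317, 0.1156]
ee_rot: [[-0.917, 0.0, -0.398], [0.398, -0.0, -0.917], [-0.0, -1.0, 0.0]]
wrist_force: [-0.0, -0.6, 0.3]
finger_gap: 0.327
```

Emit:
step_arm([
  [[0,0,0,0,0,0],[0,0,0,0,0,0],[0,0,0,0,0,0],[0,0,0,0,0,0],[0,0,0,0,0,0],[0,0,0,0,0,0]],
])

```text
time: 4.42
position: [0.5956, -0.2327, 0.1156]
ee_rot: [[-0.917, -0.0, -0.399], [0.399, -0.001, -0.917], [-0.0, -1.0, 0.001]]
wrist_force: [-1.9, -3.6, 2.2]
finger_gap: 0.249
```

Emit:
step_arm([
  [[0,0,0.5,0,0,0],[0,0,0,0,0,0],[0,0,0,0,0,0]],
])

```text
time: 4.67
position: [0.5957, -0.2326, 0.1156]
ee_rot: [[-0.917, -0.0, -0.399], [0.399, -0.001, -0.917], [-0.0, -1.0, 0.001]]
wrist_force: [-0.7, -3.2, 1.3]
finger_gap: 0.249
```

Emit:
step_arm([
  [[0,0,0.7,0,0,0],[0,0,0,0,0,0],[0,0,0,0,0,0]],
])

```text
time: 4.92
position: [0.5956, -0.2327, 0.1156]
ee_rot: [[-0.917, 0.0, -0.398], [0.398, 0.0, -0.917], [-0.0, -1.0, -0.0]]
wrist_force: [-0.6, -3.3, 1.7]
finger_gap: 0.251
```

Emit:
step_arm([
  [[0,0,0,0,0,0],[0,0,0,0,0,0],[0,0,0,0,0,0],[0,0,0,0,0,0]],
], newtons=40)

```text
time: 5.25
position: [0.5956, -0.2327, 0.1156]
ee_rot: [[-0.917, 0.0, -0.398], [0.398, 0.0, -0.917], [-0.0, -1.0, -0.0]]
wrist_force: [-1.7, -1.3, 0.8]
finger_gap: 0.247
```

Emit:
step_arm([
  [[0,-2,0,0,0,0],[0,-3,0,0,0,0],[0,-5,0,0,0,0],[0,-5,0,0,0,0],[0,-5,0,0,0,0],[0,-5,0,0,0,0]],
])

```text
time: 5.75
position: [0.5962, -0.2318, 0.1414]
ee_rot: [[-0.917, 0.001, -0.398], [0.398, 0.001, -0.917], [-0.001, -1.0, -0.001]]
wrist_force: [-0.2, 0.7, -0.6]
finger_gap: 0.248
```

Emit:
step_arm([
  [[0,-8,0,0,0,0],[0,-11,0,0,0,0],[0,-11,0,0,0,0],[0,-11,0,0,0,0],[0,-11,0,0,0,0],[0,-11,0,0,0,0],[0,-11,0,0,0,0],[0,-11,0,0,0,0],[0,-11,0,0,0,0],[0,-11,0,0,0,0],[0,-8,0,0,0,0],[0,0,0,0,0,0]],
])

```text
time: 6.75
position: [0.5966, -0.2332, 0.2581]
ee_rot: [[-0.917, 0.004, -0.398], [0.398, -0.001, -0.917], [-0.004, -1.0, -0.0]]
wrist_force: [0.2, -0.2, -0.7]
finger_gap: 0.253
```

```bash
python3 - <<'E'
from h import *
from station import readout, cams
o=readout.get_obs();print(o['time'],o['position'],o['wrist_force'],o['ft_torque'])
f=cams.grab_frame("side");a=cv2.resize(f["pixels"][80:270,260:400,::-1],None,fx=3.1,fy=3.1,interpolation=2)
cv2.imwrite("pics/side3.png",np.clip(255*(a/255.)**.6,0,255).astype('uint8'))
R=o['ee_rot'];p=o['position']
# targets above the jig
y=np.radians(16.65);n=np.array([-np.sin(y),np.cos(y)]);e=np.array([np.cos(y),np.sin(y)])
c=e*np.dot(e,[.5297,.2143])+n*.0527;print("gap centre",c)
print("delta tool",1000*R.T@(np.r_[c,p[2]]-p))
E
```

```text
6.75 [ 0.59664721 -0.23316827  0.25807785] [ 0.19228958 -0.16005918 -0.74492062] [0.06763426 0.0341699  0.00338451]
gap centre [0.52994153 0.21349238]
delta tool [ 239.16665245   -0.84913522 -383.0848071 ]
```

View pics/side3.png

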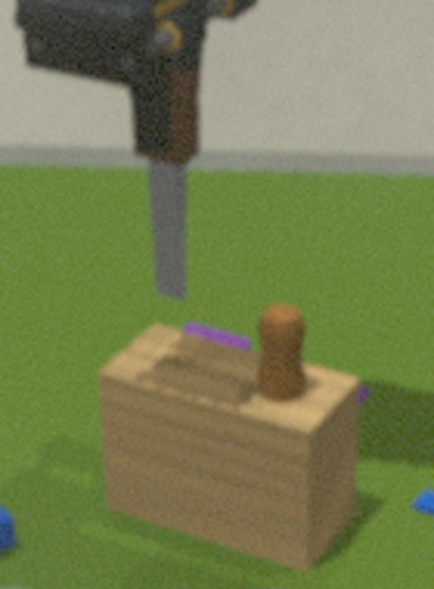

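Emit:
step_arm([
  [[8,0,-12,0,0,0],[15,0,-24,0,0,0],[15,0,-24,0,0,0],[15,0,-24,0,0,0],[15,0,-24,0,0,0],[15,0,-24,0,0,0],[15,0,-24,0,0,0],[15,0,-24,0,0,0],[15,0,-24,0,0,0],[15,0,-24,0,0,0],[15,0,-24,0,0,0],[15,0,-24,0,0,0]],
])

```text
time: 7.8
position: [0.545, 0.0916, 0.2547]
ee_rot: [[-0.918, -0.002, -0.397], [0.397, -0.0, -0.918], [0.002, -1.0, 0.001]]
wrist_force: [0.3, -0.3, -1.5]
finger_gap: 0.251
```

Emit:
step_arm([
  [[15,0,-24,0,0,0],[15,0,-24,0,0,0],[15,0,-24,0,0,0],[13,0,-21,0,0,0],[8,0,-14,0,0,0],[0,0,0,0,-5,0],[0,0,0,0,-6,0],[0,0,0,0,-6,0],[0,0,0,0,-6,0],[0,0,0,0,-6,0],[0,0,0,0,-6,0],[0,0,0,0,-5.2,0]],
])

```text
time: 8.8
position: [0.5273, 0.2144, 0.2545]
ee_rot: [[-0.956, -0.002, 0.294], [-0.294, -0.001, -0.956], [0.002, -1.0, -0.0]]
wrist_force: [0.8, 0.2, -2.0]
finger_gap: 0.252
```

```bash
cat > look.py <<'E'
from h import *
from station import readout, cams
import sys
k=sys.argv[1]
o=readout.get_obs();R=o['ee_rot'];p=o['position'];print(o['time'],p.round(4),R.round(4).tolist(),o['wrist_force'].round(2),o['ft_torque'].round(3),"az",np.degrees(np.arctan2(R[1,2],R[0,2])))
d={}
for n,(x0,y0,w,h) in dict(side=(250,170,170,300),top=(140,190,110,120)).items():
    f=cams.grab_frame(n);d[n]=f
    s=min(590/h,790/w)
    a=cv2.resize(f["pixels"][y0:y0+h,x0:x0+w,::-1],None,fx=s,fy=s,interpolation=2)
    cv2.imwrite(f"pics/{n}{k}.png",np.clip(255*(a/255.)**.6,0,255).astype('uint8'))
pickle.dump(d,open(f"f{k}.pkl","wb"))
E
python3 look.py 4
```

```text
8.8 [0.5273 0.2144 0.2545] [[-0.9559, -0.0023, 0.2936], [-0.2936, -0.0007, -0.9559], [0.0023, -1.0, -0.0]] [ 0.8   0.17 -2.  ] [ 0.009 -0.023  0.046] az -72.92881258520454
```

View pics/side4.png

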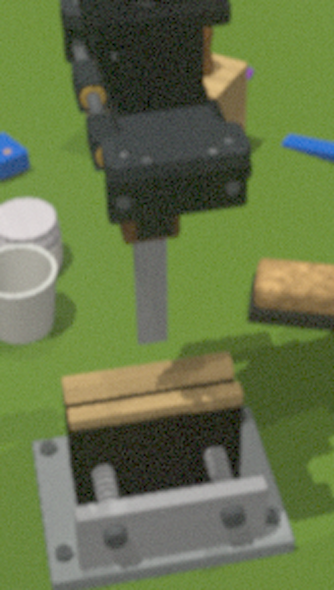

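View pics/top4.png

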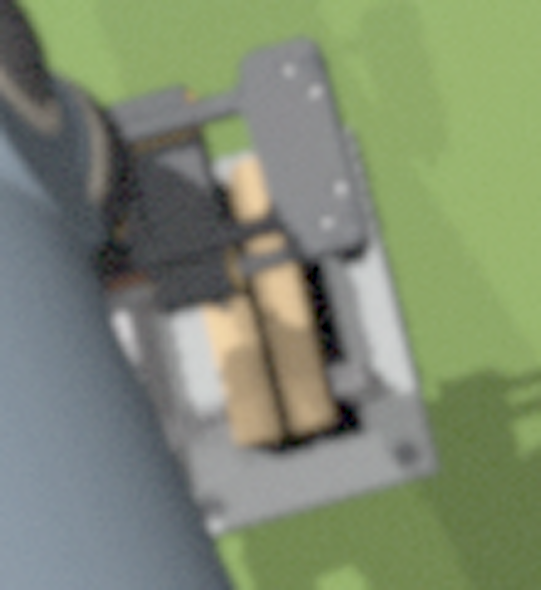

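```bash
python3 - <<'E'
from h import *
d=pickle.load(open("f4.pkl","rb"));s=d["side"];p=np.array([.5273,.2144,.2545])
hs=cv2.cvtColor(s["pixels"],cv2.COLOR_RGB2HSV).astype(int)
print("pred tip",proj(s,p-[0,0,.1056]),"pred 40 up",proj(s,p-[0,0,.0656]))
m=((hs[...,1]<70)).astype('uint8'); m[:290]=0;m[350:]=0;m[:,:315]=0;m[:,340:]=0
for v in range(292,350,4):
    r=np.where(m[v])[0]; print(v,(r.min(),r.max(),r.mean()) if len(r) else None)
for v in range(338,350): print(v,s["pixels"][v,322:333].mean(0).round())
# panel edges: image column profiles near middle
for u in (315,325,335,345): print(u,s["pixels"][345:392,u,0].tolist())
# predicted rows of jig features for offset y0,gap
y=np.radians(16.65);n=np.array([-np.sin(y),np.cos(y)]);e=np.array([np.cos(y),np.sin(y)])
E
```

```text
pred tip [328.00447028 344.13513241] pred 40 up [327.46260845 321.6154298 ]
292 (np.int64(321), np.int64(333), np.float64(328.1))
296 (np.int64(319), np.int64(333), np.float64(326.0))
300 (np.int64(319), np.int64(333), np.float64(326.0))
304 (np.int64(319), np.int64(333), np.float64(326.0))
308 (np.int64(319), np.int64(333), np.float64(326.0))
312 (np.int64(319), np.int64(333), np.float64(326.0))
316 (np.int64(319), np.int64(334), np.float64(326.5))
320 (np.int64(319), np.int64(333), np.float64(326.0))
324 (np.int64(320), np.int64(334), np.float64(327.0))
328 (np.int64(320), np.int64(334), np.float64(327.0))
332 (np.int64(320), np.int64(333), np.float64(326.5))
336 (np.int64(320), np.int64(333), np.float64(326.5))
340 (np.int64(321), np.int64(334), np.float64(327.5))
344 (np.int64(322), np.int64(322), np.float64(322.0))
348 None
338 [64. 64. 61.]
339 [63. 63. 59.]
340 [65. 65. 61.]
341 [64. 65. 61.]
342 [65. 66. 60.]
343 [64. 73. 54.]
344 [66. 85. 43.]
345 [67. 96. 33.]
346 [ 68. 101.  27.]
347 [ 68. 101.  25.]
348 [ 68. 103.  26.]
349 [ 68. 102.  26.]
315 [69, 70, 65, 68, 66, 67, 69, 66, 69, 70, 84, 116, 139, 145, 145, 147, 150, 143, 141, 141, 141, 142, 136, 136, 122, 90, 55, 78, 130, 157, 167, 175, 174, 172, 147, 118, 90, 83, 73, 58, 35, 18, 7, 18, 18, 16, 20]
325 [62, 68, 66, 62, 69, 67, 70, 67, 77, 95, 123, 137, 145, 150, 148, 147, 140, 141, 137, 142, 138, 133, 127, 100, 63, 69, 122, 164, 167, 170, 175, 174, 162, 130, 97, 84, 76, 65, 40, 23, 17, 18, 9, 9, 17, 22, 9]
335 [66, 71, 72, 67, 70, 69, 72, 85, 109, 137, 131, 119, 94, 72, 75, 79, 86, 83, 89, 90, 94, 98, 68, 51, 87, 134, 160, 170, 173, 177, 171, 144, 111, 82, 77, 61, 38, 18, 16, 6, 8, 12, 9, 7, 14, 16, 10]
345 [47, 40, 41, 37, 43, 46, 53, 61, 63, 70, 68, 68, 68, 76, 82, 85, 88, 87, 93, 87, 70, 38, 41, 68, 85, 90, 91, 107, 129, 142, 121, 94, 82, 76, 50, 30, 15, 16, 16, 15, 14, 12, 5, 5, 16, 16, 5]
```

```bash
python3 - <<'E'
from h import *
d=pickle.load(open("f4.pkl","rb"));s=d["side"];d0=pickle.load(open("f0.pkl","rb"));s0=d0["side"]
y=np.radians(16.65);n=np.array([-np.sin(y),np.cos(y)]);e=np.array([np.cos(y),np.sin(y)])
g=s0["pixels"].astype(float).mean(2)
from scipy.ndimage import gaussian_filter1d
res=[]
for u in range(292,366,6):
    c=g[340:400,u-1:u+2].mean(1); dg=np.gradient(gaussian_filter1d(c,.7))
    i=np.arange(60)
    def pk(sig,lo,hi):
        k=lo+np.argmax(sig[lo:hi]); a,b,c_=sig[k-1:k+2]; return 340+k+.5*(a-c_)/(a-2*b+c_)
    # far edge rise, then dark min, rise, then fall
    dk=10+np.argmin(gaussian_filter1d(c,.7)[18:42])+8
    r1=pk(dg,3,dk-4); vd=340+dk; r2=pk(dg,dk-1,dk+5); f1=pk(-dg,dk-6,dk+1); f2=pk(-dg,dk+5,dk+14)
    row=[1000*n@onz(s0,(u,v),.105)[:2] for v in(r1,f1,r2,f2)]
    res.append(row);print(u,np.round([r1,f1,r2,f2],1),np.round(row,1))
print(np.median(res,0))
print("tip n:",1000*n@np.array([.5273,.2144]))
print("tip view n:",1000*n@onz(s,(327.2,344.2),.149)[:2]-1.25)
E
```

```text
292 [359.3 373.1 376.2 383.3] [29.4 54.3 59.8 72.1]
298 [358.4 372.3 375.4 382.4] [29.4 54.7 60.1 72.1]
304 [357.6 371.3 374.4 381.4] [29.5 54.6 60.  72.1]
310 [356.7 370.5 373.5 380.4] [29.5 54.7 60.  72. ]
316 [355.7 369.5 372.5 379.4] [29.4 54.6 59.9 71.9]
322 [371.8 378.6 392.9 393.8] [60.3 72.1 96.1 97.6]
328 [370.8 377.5 386.3 393.7] [60.2 71.8 86.7 99. ]
334 [369.9 376.7 385.  393.7] [ 60.2  72.1  86.3 100.6]
340 [368.9 375.7 383.9 385.8] [60.1 72.1 86.  89.1]
346 [368.  374.8 383.3 393.9] [ 60.2  72.   86.6 104. ]
352 [367.  397.1 382.1 393.8] [ 60.1 110.7  86.2 105.4]
358 [366.  377.3 383.1 390.9] [ 59.9  79.7  89.4 102.2]
364 [365.  370.5 380.1 386.3] [59.9 69.5 86.  96.3]
[59.9142137  71.83251363 86.02615601 96.26508331]
tip n: 54.32643299135322
tip view n: 53.07591734898455
```

Emit:
step_arm([
  [[0,3,1,0,0,0],[0,5,1,0,0.4,0],[0,6,1,0,0,0],[0,6,0,0,0,0],[0,5,0,0,0,0],[0,5,0,0,0,0],[0,0,0,0,0,0],[0,0,0,0,0,0]],
])

```text
time: 9.57
position: [0.5296, 0.2108, 0.2251]
ee_rot: [[-0.96, -0.001, 0.281], [-0.281, -0.0, -0.96], [0.001, -1.0, 0.0]]
wrist_force: [-0.1, -0.0, -1.9]
finger_gap: 0.25
```

```bash
python3 look.py 5; python3 - <<'E'
from h import *
d=pickle.load(open("f5.pkl","rb"));s=d["side"]
a=cv2.resize(s["pixels"][290:400,270:385,::-1],None,fx=5,fy=5,interpolation=2)
cv2.imwrite("pics/c5.png",np.clip(255*(a/255.)**.6,0,255).astype('uint8'))
from station import readout
q=[readout.get_obs()['position'] for _ in range(5)];print(np.round(q,4)[:2])
p=np.mean(q,0);n=np.array([-np.sin(np.radians(16.7)),np.cos(np.radians(16.7))])
print("n",1000*n@p[:2],"pred tip",proj(s,p-[0,0,.1056]))
for v in range(340,372): print(v,s["pixels"][v,321:332].mean(0).round())
E
```

```text
9.5667 [0.5296 0.2108 0.2251] [[-0.9597, -0.0007, 0.281], [-0.281, -0.0003, -0.9597], [0.0007, -1.0, 0.0001]] [-0.15 -0.03 -1.9 ] [ 0.015 -0.045  0.03 ] az -73.68144042119945
[[0.53   0.211  0.2257]
 [0.53   0.211  0.2257]]
n 49.81388377030115 pred tip [326.65888474 357.56910259]
340 [61. 61. 58.]
341 [61. 62. 58.]
342 [63. 62. 60.]
343 [63. 62. 59.]
344 [64. 63. 61.]
345 [61. 62. 59.]
346 [62. 61. 59.]
347 [64. 64. 61.]
348 [64. 63. 61.]
349 [63. 63. 61.]
350 [63. 64. 62.]
351 [64. 63. 60.]
352 [62. 63. 60.]
353 [64. 64. 62.]
354 [63. 63. 60.]
355 [66. 66. 63.]
356 [69. 66. 61.]
357 [85. 74. 59.]
358 [109.  87.  56.]
359 [123.  96.  55.]
360 [124.  96.  51.]
361 [117.  90.  49.]
362 [111.  86.  47.]
363 [107.  82.  45.]
364 [105.  81.  44.]
365 [105.  81.  44.]
366 [112.  86.  47.]
367 [115.  87.  47.]
368 [97. 75. 41.]
369 [71. 55. 29.]
370 [83. 63. 33.]
371 [123.  93.  50.]
```

View pics/c5.png

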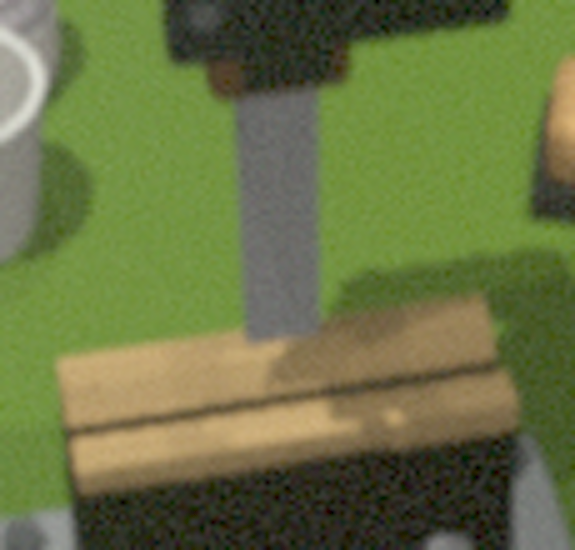

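Emit:
step_arm([
  [[0,2,-1.2,0,-0.2,0],[0,4,0,0,0,0],[0,4,0,0,0,0],[0,4,0,0,0,0],[0,3,0,0,0,0],[0,0,0,0,0,0],[0,0,0,0,0,0]],
])

```text
time: 10.25
position: [0.5293, 0.2119, 0.2082]
ee_rot: [[-0.959, -0.001, 0.284], [-0.284, -0.0, -0.959], [0.001, -1.0, 0.0]]
wrist_force: [0.1, 0.5, -0.6]
finger_gap: 0.253
```

```bash
cat > c.py <<'E'
from h import *
import sys
from station import readout,cams
k=sys.argv[1]
s=cams.grab_frame("side")
a=cv2.resize(s["pixels"][290:400,270:385,::-1],None,fx=5,fy=5,interpolation=2)
cv2.imwrite(f"pics/c{k}.png",np.clip(255*(a/255.)**.6,0,255).astype('uint8'))
o=readout.get_obs();p=o['position'];R=o['ee_rot']
y=np.radians(16.7);n=np.array([-np.sin(y),np.cos(y)]);e=np.array([np.cos(y),np.sin(y)])
F=o['wrist_force'];print("t",o['time'],"n",1000*n@p[:2],"e",1000*e@p[:2],"tipz",1000*(p[2]-.1056),"Fn",n@F[:2],"Fe",e@F[:2],"Fz",F[2],"az",np.degrees(np.arctan2(R[1,2],R[0,2])))
print("ft n/e",n@o['ft_torque'][:2],e@o['ft_torque'][:2])
print("pred tip",proj(s,p-[0,0,.1056]))
c=s["pixels"][340:385,322:332].mean((1,2)).round().astype(int);print(list(zip(range(340,385),c.tolist())))
E
python3 c.py 6
```

```text
t 10.3 n 50.95555084013037 e 568.0832005048633 tipz 102.8804411870278 Fn -0.5291931415940694 Fe 0.08203597317569149 Fz -1.3000148442405675 az -73.48078747629577
ft n/e -0.041428367575797695 -0.009240935545087875
pred tip [327.17332073 367.09768122]
[(340, 59), (341, 60), (342, 60), (343, 60), (344, 61), (345, 60), (346, 61), (347, 60), (348, 60), (349, 61), (350, 61), (351, 60), (352, 62), (353, 62), (354, 61), (355, 62), (356, 62), (357, 62), (358, 62), (359, 63), (360, 63), (361, 63), (362, 63), (363, 63), (364, 64), (365, 62), (366, 62), (367, 57), (368, 44), (369, 37), (370, 57), (371, 91), (372, 117), (373, 124), (374, 127), (375, 129), (376, 126), (377, 113), (378, 90), (379, 70), (380, 60), (381, 55), (382, 40), (383, 25), (384, 15)]
```

View pics/c6.png

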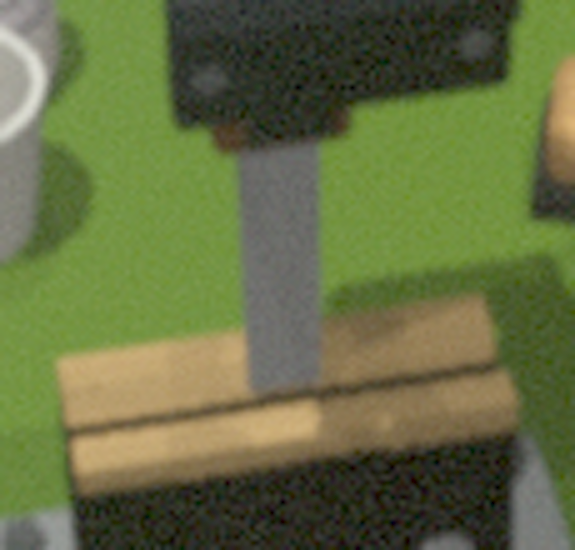

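The tip is in the mouth at about (285,388) in the crop, at the dark gap line, with no contact force. I'll keep lowering gently.

Emit:
step_arm([
  [[0,2,0,0,0,0],[0,2,0,0,0,0],[0,2,0,0,0,0],[0,2,0,0,0,0],[0,2,0,0,0,0],[0,2,0,0,0,0],[0,0,0,0,0,0],[0,0,0,0,0,0]],
])

```text
time: 10.97
position: [0.5294, 0.212, 0.1964]
ee_rot: [[-0.959, -0.0, 0.284], [-0.284, -0.0, -0.959], [0.0, -1.0, 0.0]]
wrist_force: [0.4, -0.3, -1.5]
finger_gap: 0.245
```

```bash
python3 c.py 7 | head -2
```

```text
t 11.0167 n 50.9327266710216 e 568.0423530538337 tipz 90.91631005588057 Fn -0.2844070455388057 Fe 0.48467221470130323 Fz -1.4154102701234605 az -73.47846217254413
ft n/e -0.012348887858904199 -0.011748605992379736
```

Emit:
step_arm([
  [[0,2,0,0,0,0],[0,2,0,0,0,0],[0,2,0,0,0,0],[0,2,0,0,0,0],[0,2,0,0,0,0],[0,2,0,0,0,0],[0,2,0,0,0,0],[0,2,0,0,0,0],[0,0,0,0,0,0],[0,0,0,0,0,0]],
])

```text
time: 11.85
position: [0.5292, 0.2125, 0.1803]
ee_rot: [[-0.959, -0.0, 0.285], [-0.285, 0.001, -0.959], [0.0, -1.0, -0.001]]
wrist_force: [1.0, 1.8, -3.2]
finger_gap: 0.252
```

```bash
python3 c.py 8 | head -2
```

```text
t 11.9 n 51.46115843851441 e 567.975471569253 tipz 74.75034724035143 Fn 2.546570906965433 Fe -0.2097820992246241 Fz -2.4921115307695274 az -73.45988264917193
ft n/e -0.12079576412303131 0.8499428826567822
```

Emit:
step_arm([
  [[0,0,-0.5,0,0,0],[0,0,-0.5,0,0,0],[0,0,-0.5,0,0,0],[0,0,0,0,0,0],[0,0,0,0,0,0]],
])

```text
time: 12.32
position: [0.5291, 0.2128, 0.1806]
ee_rot: [[-0.959, 0.0, 0.284], [-0.284, -0.001, -0.959], [0.0, -1.0, 0.001]]
wrist_force: [-0.6, 0.3, -1.3]
finger_gap: 0.256
```

```bash
python3 c.py 9 | head -2
```

```text
t 12.3667 n 51.80626559679048 e 567.9669944766758 tipz 74.95176073391438 Fn 0.5573213214346716 Fe -0.0642671390190241 Fz -1.5574338784758757 az -73.5028391504371
ft n/e -0.0034090316477163765 0.04475577403960973
```

Emit:
step_arm([
  [[0,1.5,0,0,0,0],[0,1.5,0,0,0,0],[0,1.5,0,0,0,0],[0,1.5,0,0,0,0],[0,1.5,0,0,0,0],[0,1.5,0,0,0,0],[0,0,0,0,0,0],[0,0,0,0,0,0]],
])

```text
time: 13.03
position: [0.529, 0.2134, 0.1714]
ee_rot: [[-0.959, -0.0, 0.284], [-0.284, -0.0, -0.959], [0.0, -1.0, 0.0]]
wrist_force: [1.2, 0.3, -1.1]
finger_gap: 0.249
```

```bash
python3 c.py 10 | head -2
```

```text
t 13.0833 n 52.31451297295993 e 568.0029495996905 tipz 65.88304929699615 Fn -0.6282660766535161 Fe -0.11980903565240059 Fz -1.2283180748051692 az -73.48146035138436
ft n/e 0.07630422406806463 -0.1142703756384647
```

Emit:
step_arm([
  [[0,1,0,0,0,0],[0,1,0,0,0,0],[0,1,0,0,0,0],[0,1,0,0,0,0],[0,1,0,0,0,0],[0,0,0,0,0,0],[0,0,0,0,0,0]],
])

```text
time: 13.67
position: [0.5291, 0.2135, 0.1665]
ee_rot: [[-0.959, 0.0, 0.284], [-0.284, 0.0, -0.959], [-0.0, -1.0, 0.0]]
wrist_force: [0.8, -0.1, -2.2]
finger_gap: 0.249
```

```bash
python3 c.py 11 | head -2
```

```text
t 13.7167 n 52.430157918156645 e 568.1299255247553 tipz 60.84997095902983 Fn -0.03419218846230703 Fe 0.7677644262933828 Fz -2.3428530086336536 az -73.47853845816174
ft n/e -0.15013515279995868 -0.12960173896659996
```

Emit:
step_arm([
  [[0,1,0,0,0,0],[0,1,0,0,0,0],[0,1,0,0,0,0],[0,1,0,0,0,0],[0,0,0,0,0,0],[0,0,0,0,0,0]],
])

```text
time: 14.22
position: [0.5292, 0.2136, 0.1626]
ee_rot: [[-0.959, 0.0, 0.284], [-0.284, 0.0, -0.959], [-0.001, -1.0, -0.0]]
wrist_force: [0.1, 0.3, -0.3]
finger_gap: 0.25
```

```bash
python3 c.py 12 | head -2
```

```text
t 14.2667 n 52.53331215795447 e 568.2306784518029 tipz 56.981383767205436 Fn -0.2923981273344604 Fe -0.3196493164745151 Fz 0.20485839138712336 az -73.47602638610356
ft n/e -0.14679758343376226 -0.01957956903741311
```

Emit:
step_arm([
  [[0,1,0,0,0,0],[0,1,0,0,0,0],[0,1,0,0,0,0],[0,0,0,0,0,0],[0,0,0,0,0,0]],
])

```text
time: 14.68
position: [0.5291, 0.2137, 0.1596]
ee_rot: [[-0.959, 0.0, 0.284], [-0.284, 0.0, -0.959], [-0.0, -1.0, -0.0]]
wrist_force: [0.8, -0.2, -0.2]
finger_gap: 0.251
```

```bash
python3 c.py 13 | head -2
```

```text
t 14.7333 n 52.626011345968976 e 568.2467705194002 tipz 54.018380997146785 Fn 0.5239664273153072 Fe 0.24247180367466317 Fz 1.386760441001675 az -73.47499698356208
ft n/e -0.18189598879006721 0.16540126161391028
```

Emit:
step_arm([
  [[0,1,0,0,0,0],[0,1,0,0,0,0],[0,1,0,0,0,0],[0,0,0,0,0,0],[0,0,0,0,0,0]],
])

```text
time: 15.15
position: [0.5291, 0.2138, 0.1566]
ee_rot: [[-0.959, 0.0, 0.285], [-0.285, 0.001, -0.959], [-0.001, -1.0, -0.0]]
wrist_force: [0.1, 0.6, 3.0]
finger_gap: 0.253
```

```bash
python3 c.py 14 | head -2
```

```text
t 15.2 n 52.73757840434617 e 568.2485618390505 tipz 51.01699444630317 Fn 1.5448793580704545 Fe 0.7470930101214934 Fz 3.4874440914066476 az -73.46997926038144
ft n/e -0.17139709450815319 0.3389691925513815
```

```bash
cat > sp.py <<'E'
from h import *
from station import cams
from scipy.ndimage import gaussian_filter1d
s0=pickle.load(open("f0.pkl","rb"))["side"]
y=np.radians(16.7);n=np.array([-np.sin(y),np.cos(y)])
def edges(s):
    g=s["pixels"].astype(float).mean(2);out=[]
    for u in range(290,368,2):
        c=g[340:400,u-1:u+2].mean(1)
        v2=382.8-(u-292)*.159-3.4  # approx mid of sprung top
        sg=gaussian_filter1d(c,.8);dg=np.gradient(sg)
        def pk(sig,v):
            k0=int(round(v-340)); lo=k0-3
            k=lo+np.argmax(sig[lo:k0+4]); a,b,c_=sig[k-1:k+2]; return 340+k+.5*(a-c_)/(a-2*b+c_)
        a=pk(dg,v2-3.6);b=pk(-dg,v2+3.6)
        out.append([1000*n@onz(s,(u,v),.105)[:2] for v in(a,b)])
    return np.array(out)
E0=edges(s0)
E=np.mean([edges(cams.grab_frame("side")) for _ in range(2)],0)
D=E-E0
print("E0",np.median(E0,0),"E",np.median(E,0),"shift med",np.median(D,0).round(2),"quart",np.percentile(D,[25,75],axis=0).round(2).tolist())
E
python3 sp.py
```

```text
E0 [59.56587581 71.56030618] E [60.47454056 72.69526528] shift med [0.86 1.12] quart [[0.67, 0.96], [1.14, 1.29]]
```

Emit:
step_arm([
  [[0,1,-0.2,0,0,0],[0,1,0,0,0,0],[0,0,0,0,0,0],[0,0,0,0,0,0],[0,0,0,0,0,0],[0,0,0,0,0,0]],
])

```text
time: 15.8
position: [0.5291, 0.2139, 0.1547]
ee_rot: [[-0.959, 0.0, 0.284], [-0.284, 0.0, -0.959], [-0.001, -1.0, -0.0]]
wrist_force: [-0.1, 2.1, 4.2]
finger_gap: 0.252
```

```bash
python3 c.py 15 | head -2; python3 sp.py; python3 c.py 16|head -2; python3 look.py 17
```

```text
t 15.85 n 52.83495211378822 e 568.1950228376267 tipz 49.00914135350387 Fn 1.9609091214887244 Fe 1.1401287271872476 Fz 3.673001066624383 az -73.47138820663424
ft n/e -0.20574110029578227 0.49052276527110417
E0 [59.56587581 71.56030618] E [60.60411163 72.76281188] shift med [1.04 1.28] quart [[0.83, 1.05], [1.22, 1.39]]
t 16.0 n 52.79177457922521 e 568.2085274321583 tipz 49.03130095845781 Fn 1.4786109812099535 Fe 0.8345246544506111 Fz 3.5221618830295096 az -73.47727563349451
ft n/e -0.23640287826682838 0.5699040811958976
16.0 [0.5291 0.2138 0.1546] [[-0.9587, 0.0003, 0.2844], [-0.2844, 0.0003, -0.9587], [-0.0004, -1.0, -0.0002]] [0.37 1.66 3.52] [ 0.614 -0.063  0.097] az -73.47727563349451
```

View pics/c16.png

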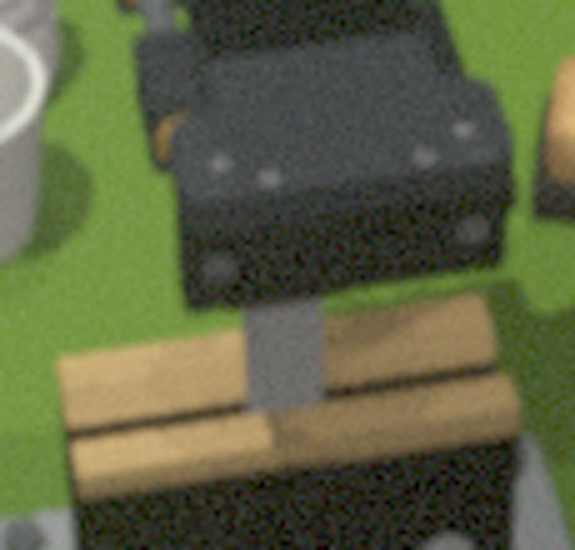

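View pics/side17.png

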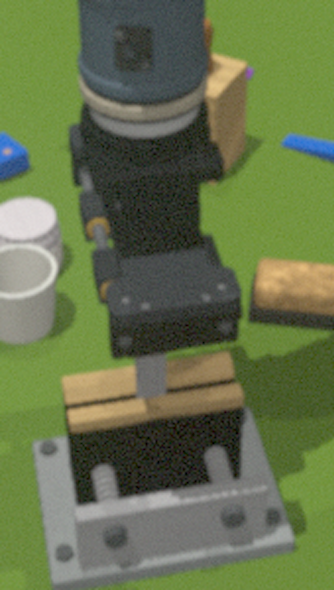

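```bash
python3 - <<'E'
from station import readout,job
o=readout.get_obs();print(o['time'],abs(o['dq']).max(),o['finger_gap'])
print(job.close_job())
E
```

```text
16.1 0.0017048224911005224 0.2509125399918755
the job is handed in; nothing more can be done
None
```

The taper gauge is out of the block and seated snugly in the gap between the two black panels. I handed the job in at about 16 s with the arm still holding it by the handle, upright and still. No verdict was reported.

**Last checks**
- **Depth:** the tip is about 49 mm above the bench, or 56 mm below the panel tops. That is roughly 8 mm past the first sign of contact with both panels.
- **Sprung panel:** in the side view it had moved back by about 1.0 to 1.3 mm.
- **Push:** the downward push is about 5 N, after allowing for the gauge's weight.
- **Contact on both sides:** there is a small net sideways push of about 1.5 to 2 N from the fixed panel. That panel is therefore touching, and the sprung panel is visibly pushed back.
- **Grip:** the fingers read 22 mm open, matching the handle, at 40 N. Joint speeds were close to zero.

**What disagreed**
- **Gap position:** the two cameras differed by about 4 mm on where the gap's centre was. I used the side view, which matched the arm's own position more closely. Contact forces then put the gap about 1.5 mm further towards the sprung panel, and I corrected for that on the way down after a light touch on the fixed panel.
- **Panel shift:** the two panel edges I tracked gave slightly different movements (1.04 and 1.28 mm). Moving shadows may have affected that reading.
- **Other objects:** I did not touch the other tool or anything else on the bench. I only glanced at them in the pictures and did not measure them again at the end.

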